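# Refit the hinged cover of a honey analyser

## Task

Refit the cover of the honey analyser: slide the loose cover along the deck until its knuckle sits in line beneath the fixed knuckle of the bracket, then take the hinge pin from its holder and push it down through both knuckles, past the spring catch, until its flange sits fully home on the fixed knuckle. Leave the cover over the sample well with the pin in, press firmly but gently without forcing the hinge, and do not disturb the honey jars or the spoon.

Things in the scene. Friction and masses are not known exactly. Their poses are not given: they have to be found in the camera images.
- instrument: The honey analyser: white fixed housing with a blue band, 240 x 140 x 50 mm (x, y, z), origin at the centre of its underside, z up. Its flat top is the deck. A steel hinge bracket is clamped on the deck near its +x end. The hinge bends if the pin is pressed down on it with more than about 25 N, or the cover pushed into it with more than about 12 N.
- slot_end (a point): End of the bracket's adjusting range, 97.5 mm from the well along the analyser's +x, 32 mm over the deck; axes as the analyser's. The bracket's vertical hinge axis is clamped somewhere 4 to 31 mm short of this point (towards the well), with no sideways offset. Its place is not measured: feel for it with the cover. The top of its fixed knuckle is at the height of this point.
- deck_end (a point): The point at deck height below slot_end. About the bracket: its fixed knuckle is a steel block 36 x 36 x 15 mm high with a vertical 11.5 mm through-hole, on two cheeks at its +x side. Under it is a 17 mm gap, open to -x, where the cheeks form a 90 degree V: the cover's knuckle slid in along +x till it touches both is in line with the hole to about 1 mm and stays there by friction.
- well (a point): Centre of the sample well, an amber window of 36 mm diameter in a dark rim on the deck, at deck height; axes as the analyser's. When the cover is fitted, its plate's centre comes to lie within about 14 mm of this point, depending on where the bracket is clamped.
- cover: The loose cover, 0.2 to 0.35 kg, 14 mm thick, lying flat on the deck, short of the bracket: a steel knuckle ring, a black arm 20 mm wide and a black round plate of 72 mm diameter centred 80 mm from the ring. Origin on the ring's axis at the underside; z up, -x points from the ring to the plate. Fitted, the plate lies over the well.
- cover_knuckle (a point): Centre (half-way up) of the cover's knuckle ring, 31 mm outside diameter, 14 mm high, with a vertical through-hole of 12 mm. Axes as the cover's.
- cover_knob (a point): Centre (half-way up) of the orange upright knob on the cover, 20 mm diameter, 50 mm high, on the middle of the round plate, 80 mm from the knuckle's axis along the cover's -x. Axes as the cover's.
- pin: The hinge pin, 0.09 kg, standing upright in its holder: steel shaft of 10 mm diameter, 58 mm long, whose last 5 mm taper to 7 mm; above it a steel flange of 24 mm diameter, 4 mm thick; above that a red grip. Origin at the tip of the shaft, z up along the pin.
- pin_grip (a point): Centre (half-way up) of the red upright grip of the hinge pin: 16 mm diameter, 50 mm high. This point is 29 mm above the flange's underside and 87 mm above the tip.
- pin_flange (a point): Point on the pin's axis at the underside of its flange, 29 mm below pin_grip. When the pin is home it is at the height of slot_end. Catch: under the gap the 11.5 mm hole goes on into the bracket's foot, deeper than the pin; two sprung balls stand in its sides. The pin meets them with about 12 mm to go and then needs some 4 to 10 N to slide home; they then hold it. Its own weight does not bring it home.
- holder: Blue fixed block 70 x 70 mm, 64 mm high, in whose 14 mm hole the pin stands upright at the start, its flange on the block's top. Origin at the centre of the underside.
- jar_mid (a point): Centre of the large honey jar, amber with steel lid, 68 mm diameter, 90 mm high. To be left alone.
- sample_mid (a point): Centre of the small sample jar, amber with brass lid, 44 mm diameter, 50 mm high. To be left alone.
- spoon: Wooden spoon lying along its own x, 150 mm long. To be left alone.
Not all that is in view belongs to the job. Of the things shaped like the pin, the steel one is meant.

How it is judged (in metres and radians):
At the end, for the whole second after the job is handed in: The pin stands upright in the bracket within 34 mm of slot_end, its axis within 2.5 mm of the cover knuckle's centre, its flange within 1.5 mm of the fixed knuckle's top; the cover lies flat with its knob within 18 mm of the well's centre; all at rest (horizontal distance between pin_flange and cover_knuckle below 0.0025 m and z of pin_flange in the frame of slot_end between -0.003 and 0.0015 m and horizontal distance between pin_flange and slot_end below 0.034 m and angle between each of pin_flange, cover_knuckle's own z axis and vertical below 0.06 rad and z of cover_knuckle in the frame of slot_end below -0.0235 m and horizontal distance between cover_knob and well below 0.018 m and linear speed of each of pin, cover below 0.01 m/s); the robot touches nothing.
It fails at once if the pin is forced against the analyser with more than 38 N in all (some 12 N of it is the catch itself) (contact force between pin and instrument above 38 N).
It fails at once if the cover is forced against the analyser with more than 26 N in all (contact force between cover and instrument above 26 N).
It fails at once if the large jar is moved more than 20 mm or tipped (distance of jar_mid from where it was at the start of the episode above 0.02 m or angle between jar_mid's own z axis and vertical above 0.4 rad).
It fails at once if the sample jar is moved more than 20 mm or tipped (distance of sample_mid from where it was at the start of the episode above 0.02 m or angle between sample_mid's own z axis and vertical above 0.4 rad).
It fails at once if the spoon is moved more than 20 mm (distance of spoon from where it was at the start of the episode above 0.02 m).
It also fails if it takes over 67 s, if anything falls off the work surface, if the arm or the gripper's body presses on something with over 40 N, if the wrist force passes 120 N, or if a joint passes its speed limit or range.

## Robot

A 6-joint arm with a two-finger parallel gripper is mounted at the origin on the work surface. World frame = base frame: x ahead of the robot, y to its left, z up, the work surface at z = 0. Lengths are in mm, angles in rad, forces in N, time in s.
With the tool pointing down it reaches from about 350 to 775 mm from the base axis. Payload 7.3 kg.
Tool frame: the origin (TCP) lies on the front face of the gripper's body, between the roots of the fingers; the fingertips stand 66 mm ahead of it and the grasp point (between the pads) lies 47 mm ahead of it (bot.tip_extent is the distance from the TCP to the fingertips, in mm); z points along the fingers, y is the line along which they close (so a half turn about z gives the same grasp; the last joint's range is limited). The gripper opens to 92 mm and grips with 3 to 60 N. Pads are 19 mm wide; open, the fingers measure 130 mm over their backs; the gripper's body (75 mm by 190 mm) begins 47 mm behind the grasp point.
Start: joints at [1.101, 0.342, 1.524, -0, 1.275, -0.146], TCP at [167.023, 497.737, 292.241] pointing down, gripper open.
Joint ranges: [-2.53, 2.53], [-0.77, 2.02], [0.04, 2.7], [-1, 4.14], [0.28, 2.66], [-3.11, 3.11]. Speed limits (rad/s): [2.57, 2.57, 3.14, 3.14, 3.14, 3.14].

## Interface

Orientations are given as [roll, pitch, yaw] about the fixed x, y, z axes, in that order (R = Rz(yaw) Ry(pitch) Rx(roll)).
In Python, from plant import readout, viewer, order, bot gives the robot as it stands.
- The arm moves only by the shell command python3 -m creep 'ROWS'. ROWS is text: rows parted by semicolons, each of 7 numbers parted by spaces: the shift along the world's x, y, z in m, then the turn, a rotation vector about the world's x, y, z in rad, then the opening in per cent of the stroke, from 0 (shut) to 100 (fully open). A call has 1 to 8 rows; each row shifts and turns the commanded pose from where the row before left it; what a row does not reach is not made up. A row lasts 1/12 s, in which the tool goes at most 41.7 mm and 7.16 degrees, less where a joint would pass 70% of its speed; a pose out of reach is approached as far as the arm can. A call is refused whole if a number of a shift passes 0.0417 or a number of a turn 0.125, either way. A call with a gripper value outside its range is refused whole. The fingers move at their own pace and stop on an object; the grip force is fixed at half the most. Time passes only in rows, so rows that do not move let the fingers close. It gives the time, the measured TCP pose, the force, the opening and the grip force at its end, in the units of the state.
- readout.get_obs(): the state, without advancing time (a new reading comes with each control period).
- viewer.capture(name): name is "scene" or "top"; returns the picture (420x560x3 uint8, red, green, blue); there is no depth.
- viewer.camera_info(name): a dict with "fx", "fy", "cx", "cy" (pixels), "origin" and "rotation" of the camera in the world. Camera axes: x right, y up, looking along -z (the intrinsics and any distortion apply to the point x, -y, -z); pixel columns grow to the right and rows downward; lengths in mm; the calibration is good to about 2 mm. A picture is of the moment at which its call begins. camera_info takes no time and is no camera call.
- order.close_job(): hands the job in; it is judged then, once.
The state is a dict: "time": time; "joint_positions": joint angles; "dq": joint speeds; "tau": joint torques, N m; "tool_pos": TCP position; "tcp_rot": TCP orientation; "contact_force": force on the tool from outside, world axes, zero at the start; "moment": the same for the moment, N m; "grip_width": finger opening in mm; "finger_force": force on a finger pad.
Only numpy, scipy, OpenCV 4.12 (cv2) and the standard library are available. Lean on these libraries where they do the work, as an engineer would, in place of code of your own. Each camera call takes 0.05 s, during which the arm holds its last target. There are 200 camera calls.

## Working session

There is one attempt and no reset: what is moved stays moved. The work goes in short steps, Python scripts to look and compute and a shell command to move; the robot and the scene stay as the last step left them, time stands still between calls to the robot, and variables do not carry over. Pictures are saved under pics/ and viewed, at most 10 in all, crops included, and the job is handed in when it is done.

```bash
ls; mkdir -p pics; python3 - <<'E'
from plant import readout, viewer, order, bot
import cv2, numpy as np
for n in ("scene","top"):
    im=viewer.capture(n); cv2.imwrite(f"pics/{n}0.png",im[:,:,::-1]); print(viewer.camera_info(n))
a=cv2.imread("pics/scene0.png");b=cv2.imread("pics/top0.png")
print(readout.get_obs())
E
```

```text
pics
{'fx': 390.52326497109476, 'fy': 390.52326497109476, 'cx': 272.50120223755385, 'cy': 208.21942867265406, 'origin': array([1209.64570469,  325.82020563,  581.04675326]), 'rotation': array([0.97036004, 0.01192007, 1.9842632 ])}
{'fx': 381.6552450902216, 'fy': 381.6552450902216, 'cx': 276.61955194261145, 'cy': 206.54006632072324, 'origin': array([ 387.46841989,   11.35874377, 1046.9706245 ]), 'rotation': array([ 0.20858153,  0.00177454, -1.41668658])}
{'time': 0.1, 'joint_positions': array([ 1.10098212e+00,  3.42638094e-01,  1.52489189e+00, -2.20597393e-05,
        1.27540045e+00, -1.45979539e-01]), 'dq': array([-1.35393572e-03, -6.34719142e-04, -2.17308065e-03,  5.78976540e-04,
        3.18065291e-03,  1.64449679e-05]), 'tau': array([ 6.85944287e-04, -4.32003093e+01, -2.44695836e+01,  7.18097901e-02,
        5.25646505e-02, -7.50263041e-06]), 'tool_pos': array([166.91030952, 497.48263381, 291.63249259]), 'tcp_rot': array([-3.14026603e+00, -1.73724679e-04,  2.81776431e+00]), 'contact_force': array([-0.2580899 , -0.17761285, -0.28535957]), 'moment': array([-0.00188439, -0.01977114,  0.03932001]), 'finger_force': 0.0, 'grip_width': 91.64727971936387}
```

View pics/scene0.png

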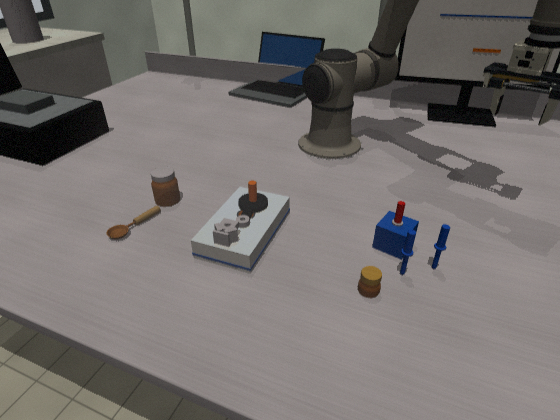

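View pics/top0.png

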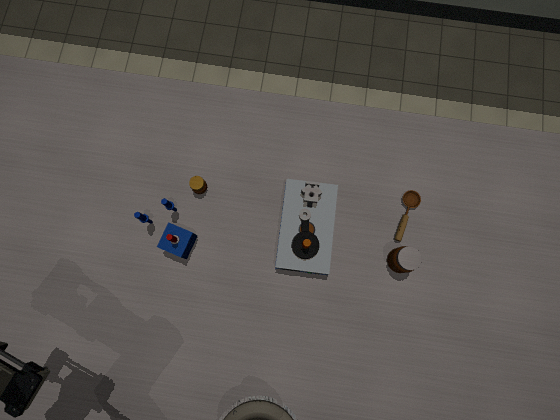

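The scene view shows the red-gripped steel pin in the blue holder at (400,212). Two blue lookalikes stand at (408,250) and (440,245). The knob is at (253,190), the ring at (243,221) and the bracket at (228,230). The top view shows the red grip at (173,238), blue pins at (142,217) and (168,204), the knob at (306,243), the ring at (304,215) and the bracket at (311,194). The things that could be mistaken for the pin are those three, and I choose the red one in the holder. Next I measure and check it in a crop.

```bash
cat > h.py <<'E'
import numpy as np, cv2
from scipy.spatial.transform import Rotation as R
from plant import readout, viewer, bot
def cam(n):
    c=viewer.camera_info(n); return c,R.from_euler('xyz',c['rotation']).as_matrix(),np.array(c['origin'])
def ray(n,u,v):
    c,M,o=cam(n); d=M@np.array([(u-c['cx'])/c['fx'],-(v-c['cy'])/c['fy'],-1]); return o,d/np.linalg.norm(d)
def onz(n,p,z):
    o,d=ray(n,*p); return o+d*(z-o[2])/d[2]
def proj(n,P):
    c,M,o=cam(n); q=M.T@(np.array(P)-o); return c['cx']-c['fx']*q[0]/q[2], c['cy']+c['fy']*q[1]/q[2]
def tri(p,q):
    o1,d1=ray('scene',*p);o2,d2=ray('top',*q)
    s=np.linalg.lstsq(np.c_[d1,-d2],o2-o1,rcond=None)[0]
    a,b=o1+s[0]*d1,o2+s[1]*d2; return (a+b)/2,np.linalg.norm(a-b)
def mask(im,lo,hi,box):
    h=cv2.cvtColor(im,cv2.COLOR_RGB2HSV); m=cv2.inRange(h,np.array(lo),np.array(hi))
    k=np.zeros_like(m);x0,y0,x1,y1=box;k[y0:y1,x0:x1]=m[y0:y1,x0:x1];return k
def big(m):
    cs=cv2.findContours(m,cv2.RETR_EXTERNAL,cv2.CHAIN_APPROX_NONE)[0]; return max(cs,key=cv2.contourArea)
def cen(m):
    t=cv2.moments(m,True); return np.array([t['m10'],t['m01']])/t['m00']
E
python3 - <<'E'
from h import *
np.set_printoptions(precision=1,suppress=True)
s=cv2.imread('pics/scene0.png')[:,:,::-1].copy();t=cv2.imread('pics/top0.png')[:,:,::-1].copy()
S=cv2.resize(s[170:290,190:460],None,fx=2.9,fy=2.9,interpolation=cv2.INTER_CUBIC)[:,:790]
T=cv2.resize(t[170:280,130:345],None,fx=2.2,fy=2.2,interpolation=cv2.INTER_CUBIC)
o=np.zeros((600,790,3),np.uint8);o[:348,:783]=S[:348,:783];o[352:594,:473]=T
o[352:594,480:780]=cv2.resize(t[180:270,275:345],(300,242),interpolation=cv2.INTER_CUBIC)
cv2.imwrite('pics/mos.png',o[:,:,::-1])
red=lambda im,b:mask(im,[0,180,80],[5,255,255],b)|mask(im,[170,150,80],[180,255,255],b)
org=lambda im,b:mask(im,[6,150,100],[14,255,255],b)
for nm,f,bs,bt in (('red',red,(380,190,420,235),(160,225,190,250)),('knob',org,(235,170,270,210),(295,230,320,256))):
    a,b=cen(f(s,bs)),cen(f(t,bt)); print(nm,a,b,tri(a,b), cv2.boundingRect(big(f(s,bs))),cv2.boundingRect(big(f(t,bt))))
w=mask(t,[0,0,110],[180,60,255],(265,170,345,285)); w=cv2.morphologyEx(w,cv2.MORPH_CLOSE,np.ones((9,9)))
r=cv2.minAreaRect(cv2.convexHull(big(w)));print(r)
P=np.array([onz('top',p,50) for p in cv2.boxPoints(r)]);print(P,P.mean(0),np.linalg.norm(P-np.roll(P,1,0),axis=1))
bl=mask(t,[105,150,60],[130,255,255],(150,215,205,265));r=cv2.minAreaRect(big(bl));print('holder',r,[onz('top',p,64)[:2] for p in cv2.boxPoints(r)])
E
```

```text
red [400.3 208.1] [168.8 236.6] (array([468.2, 295.1, 105. ]), np.float64(2.5265065404924583)) (398, 201, 7, 7) (166, 234, 6, 6)
knob [251.9 182.6] [306.9 240.9] (array([508.3, -42.1, 113.7]), np.float64(2.3253111893047156)) (249, 181, 7, 4) (310, 242, 1, 2)
((304.5, 227.0), (114.0, 79.0), 90.0)
[[ 691.5   92.4   50. ]
 [ 724.4 -120.3   50. ]
 [ 421.9 -156.    50. ]
 [ 390.9   43.8   50. ]] [557.1 -35.   50. ] [304.5 215.2 304.6 202.2]
holder ((174.26805114746094, 239.3968963623047), (26.195932388305664, 27.312814712524414), 23.96249008178711) [array([441.3, 334.1]), array([509.6, 319.6]), array([491.7, 252.2]), array([424.1, 267.5])]
```

View pics/mos.png

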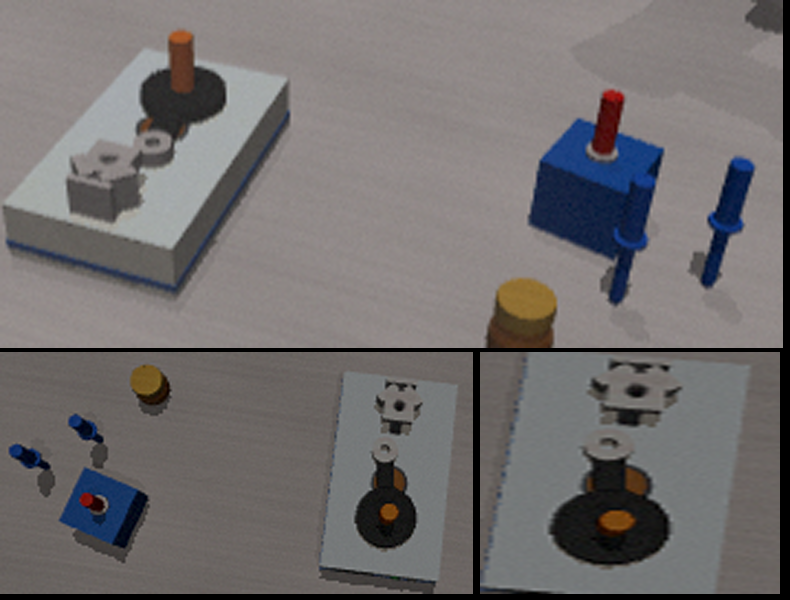

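The crop confirms the choice: the red-gripped pin stands in the holder with a steel flange at mosaic (602,150), and the other two are blue all over. The bracket hole is near mosaic (399,406), which is top pixel (311.4,194.5). Next I refine the deck, ring, plate, hole and grip.

```bash
python3 - <<'E'
from h import *
np.set_printoptions(precision=1,suppress=True)
s=cv2.imread('pics/scene0.png')[:,:,::-1].copy();t=cv2.imread('pics/top0.png')[:,:,::-1].copy()
for n,p in (('t',(285,200)),('t',(265,200)),('t',(305,246)),('t',(300,255))): print(p,t[p[1],p[0]])
i=t.astype(int); m=((i[:,:,1]-i[:,:,0]>=2)&(i[:,:,1]>100)).astype(np.uint8)*255
k=np.zeros_like(m);k[172:285,268:345]=m[172:285,268:345];k=cv2.morphologyEx(k,cv2.MORPH_OPEN,np.ones((3,3)))
h=cv2.convexHull(np.vstack([c for c in cv2.findContours(k,0,1)[0] if cv2.contourArea(c)>60]))
ap=cv2.approxPolyN(h,4) if hasattr(cv2,'approxPolyN') else cv2.approxPolyDP(h,4,True)
ap=ap.reshape(-1,2);P=np.array([onz('top',p,50) for p in ap]);print(ap,P,P.mean(0),np.linalg.norm(P-np.roll(P,1,0),axis=1))
H=np.array([onz('top',p[0],50)[:2] for p in h]).astype(np.float32);r=cv2.minAreaRect(H);print('deck rect',r)
# dark plate
d=((i.max(2)<45)).astype(np.uint8)*255; k=np.zeros_like(d);k[225:265,288:325]=d[225:265,288:325]
c=big(k);e=cv2.fitEllipse(cv2.convexHull(c));print('plate',e,onz('top',e[0],64))
o=((i[:,:,0]>i[:,:,2]*2)&(i[:,:,0]>110)).astype(np.uint8)*255;k=np.zeros_like(o);k[236:252,298:316]=o[236:252,298:316];q=cen(k);print('knobtop',q,cv2.boundingRect(big(k)),onz('top',q,114))
# ring via bright
g=i.sum(2)
rd=((i[:,:,0]>=i[:,:,1]-1)&(g>330)).astype(np.uint8)*255
print('ring px\n',(g[206:226,294:316]//10));print('brk\n',g[184:208,300:324]//10)
E
```

```text
(285, 200) [123 125 126]
(265, 200) [102  97  95]
(305, 246) [62 29  8]
(300, 255) [19 19 18]
[[337 185]
 [329 273]
 [275 267]
 [286 178]] [[ 679.5 -106.6   50. ]
 [ 443.5 -114.6   50. ]
 [ 437.3   25.1   50. ]
 [ 677.8   32.5   50. ]] [559.5 -40.9  50. ] [139.1 236.1 139.9 240.6]
deck rect ((559.0454711914062, -41.14105987548828), (238.6312255859375, 138.93975830078125), 1.6719495058059692)
plate ((305.06805419921875, 242.42660522460938), (26.073575973510742, 34.90030288696289), 0.3581604063510895) [510.5 -42.1  64. ]
knobtop [306.5 242.1] (303, 239, 8, 7) [505.6 -42.6 114. ]
ring px
 [[36 35 35 35 35 36 35 36 37 26 25 25 31 14  4  6  5  3 19 25 25 25]
 [35 36 36 36 35 35 36 35 36 36 36 36 36 30 29 24 17 17 33 36 26 25]
 [35 36 36 35 36 36 36 37 36 36 35 35 35 36 36 36 36 37 36 36 36 36]
 [35 36 35 35 36 35 36 35 34 34 34 34 33 34 35 36 36 36 36 35 36 36]
 [36 35 36 36 36 35 35 34 34 33 34 35 34 33 34 35 35 35 36 34 36 35]
 [36 35 35 36 35 35 34 35 35 35 36 36 34 34 34 34 36 36 36 36 36 36]
 [36 36 36 36 36 35 35 34 35 23 15 14 27 34 34 34 35 35 34 36 35 35]
 [35 36 35 36 36 35 35 3
[... 1979 characters left out ...]
34 35 25 24 24 35 35 35]
 [36 35 36 20 35 36 37 36 35 34 34 35 34 34 34 34 34 35 25 23 36 36 36 36]
 [35 36 36 21 15 22 22 28 30 36 37 36 36 36 36 35 35 35 25 35 36 35 37 36]
 [36 36 36 20 11 12  7  8  8 10 10 15 15 22 22 28 29 35 36 36 36 35 35 36]
 [35 36 36 26 25 26 27 12  7  6  5  7  6 11 11  7  6 27 35 36 36 35 36 36]
 [36 36 35 36 27 26 27 11  7  6  6  4 14 26 25 26 20 35 37 35 36 35 35 35]
 [36 35 37 27 26 25 27 11  6  7  7  6 18 26 25 26 25 36 35 36 35 36 35 36]
 [35 35 37 26 26 26 22  7  5  6  6  6 20 25 25 25 24 35 35 36 36 35 35 36]
 [35 36 37 26 25 25 31 14  4  6  5  3 19 25 25 25 35 36 35 36 35 36 35 35]
 [36 35 36 36 36 36 36 30 29 24 17 17 33 36 26 25 35 36 36 35 36 35 35 35]]
```

```bash
python3 - <<'E'
from h import *
np.set_printoptions(precision=1,suppress=True)
s=cv2.imread('pics/scene0.png')[:,:,::-1].copy();t=cv2.imread('pics/top0.png')[:,:,::-1].copy()
print('ring hole',onz('top',(304.7,213.3),64),'brk hole',onz('top',(311.0,193.9),82))
for n,im,b in (('scene',s,(385,190,420,235)),('top',t,(158,225,190,252))):
    i=im.astype(int);m=((i[:,:,0]>i[:,:,2]*2.2)&(i[:,:,0]>i[:,:,1]*2.2)&(i[:,:,0]>60)).astype(np.uint8)*255
    k=np.zeros_like(m);k[b[1]:b[3],b[0]:b[2]]=m[b[1]:b[3],b[0]:b[2]]
    print(n,cen(k),cv2.boundingRect(big(k)),cv2.minAreaRect(big(k)));locals()
    if n=='scene':A=cen(k)
    else:B=cen(k)
print('grip',tri(A,B), 'holder c', np.mean([[441.3,334.1],[509.6,319.6],[491.7,252.2],[424.1,267.5]],0))
for p in [(400,213)]: pass
# grip predicted ends
c=tri(A,B)[0]
for z in (68,118): print(proj('scene',[c[0],c[1],z]),proj('top',[c[0],c[1],z]))
# steel flange in top
i=t.astype(int);k=((i.min(2)>85)).astype(np.uint8)*255;z=np.zeros_like(k);z[228:252,165:188]=k[228:252,165:188];print('flange',cen(z),onz('top',cen(z),68),cv2.boundingRect(big(z)))
print('jar',onz('top',(198,183),50),'blue tops',onz('top',(139,215),112),onz('top',(165,202),112))
for q in ((306.5,242.1),):print(onz('top',q,114))
a=[(252,182.5)];print('scene knobtop',onz('scene',(252.7,183),114))
E
```

```text
ring hole [586.2 -30.5  64. ] brk hole [636.  -38.8  82. ]
scene [399.4 211.7] (395, 201, 10, 22) ((399.3414306640625, 211.5731658935547), (6.6350884437561035, 21.371967315673828), 12.094757080078125)
top [168.8 236.6] (166, 234, 6, 6) ((168.5, 236.5), (5.0, 5.0), 90.0)
grip (array([469.1, 296.2,  96.6]), np.float64(5.408192856853634)) holder c [466.7 293.4]
(np.float64(398.4320887051681), np.float64(222.21545187647243)) (np.float64(172.99486447262808), np.float64(238.01319410329626))
(np.float64(402.4416795166403), np.float64(203.26318736603147)) (np.float64(167.53765383466245), np.float64(235.43370731557684))
flange [179.7 234.7] [480.3 280.8  68. ] (174, 235, 5, 8)
jar [627.5 265.8  50. ] blue tops [508.9 379.2 112. ] [551.4 322.2 112. ]
[505.6 -42.7 114. ]
scene knobtop [509.5 -38.1 114. ]
```

The measurements agree with the given sizes:

| Thing | Position (mm) |
|---|---|
| Deck centre | (559,-41), yaw 1.7° |
| Knob | ≈(507,-41) |
| Ring | (586,-30.5), 80 mm from the knob, so the cover's yaw is about 7.6° |
| Bracket hole | ≈(636,-39) |
| Pin | ≈(468,294) |

First I move to the knob.

```bash
R=; 
python3 -m creep '0.017 -0.027 0 0 0 0.023 100;0.017 -0.027 0 0 0 0.023 100;0.017 -0.027 0 0 0 0.023 100;0.017 -0.027 0 0 0 0.023 100;0.017 -0.027 0 0 0 0.023 100;0.017 -0.027 0 0 0 0.023 100;0.017 -0.027 0 0 0 0.023 100;0.017 -0.027 0 0 0 0.023 100'
python3 -m creep '0.017 -0.027 0 0 0 0.023 100;0.017 -0.027 0 0 0 0.023 100;0.017 -0.027 0 0 0 0.023 100;0.017 -0.027 0 0 0 0.023 100;0.017 -0.027 0 0 0 0.023 100;0.017 -0.027 0 0 0 0.023 100;0.017 -0.027 0 0 0 0.023 100;0.017 -0.027 0 0 0 0.023 100'
python3 -m creep '0.017 -0.027 0 0 0 0.023 100;0.017 -0.027 0 0 0 0.023 100;0.017 -0.027 0 0 0 0.023 100;0.017 -0.027 0 0 0 0.023 100;0 0 0 0 0 0 100;0 0 0 0 0 0 100'
```

```text
time: 0.77
tool_pos: [303.3, 280.3, 292.1]
tcp_rot: [-3.141, -0.0, 3.003]
contact_force: [1.6, 0.5, 0.0]
grip_width: 91.9
finger_force: 0.0
time: 1.43
tool_pos: [439.4, 64.2, 292.0]
tcp_rot: [3.141, -0.0, -3.096]
contact_force: [1.0, 0.6, -0.1]
grip_width: 92.0
finger_force: 0.0
time: 1.93
tool_pos: [507.2, -43.4, 291.4]
tcp_rot: [3.141, -0.001, -3.008]
contact_force: [-0.8, 0.2, 0.5]
grip_width: 92.1
finger_force: 0.0
```

```bash

python3 -m creep '0 0.002 -0.03 0 0 0 100;0 0 -0.03 0 0 0 100;0 0 -0.03 0 0 0 100;0 0 -0.03 0 0 0 100;0 0 -0.02 0 0 0 100;0 0 -0.01 0 0 0 100;0 0 0 0 0 0 100;0 0 0 0 0 0 100'
python3 -m creep '0 0 0 0 0 0 0;0 0 0 0 0 0 0;0 0 0 0 0 0 0;0 0 0 0 0 0 0;0 0 0 0 0 0 0;0 0 0 0 0 0 0;0 0 0 0 0 0 0;0 0 0 0 0 0 0'
python3 -c "
from h import *
o=[cv2.resize(viewer.capture(n)[b:b+110,a:a+105],(390,410),interpolation=cv2.INTER_CUBIC) for n,a,b in (('scene',190,165),('top',260,170))]
cv2.imwrite('pics/grip.png',np.hstack(o)[:,:,::-1])"
```

```text
time: 2.6
tool_pos: [507.0, -39.7, 142.8]
tcp_rot: [3.141, -0.0, -3.005]
contact_force: [-0.2, -0.2, -0.8]
grip_width: 91.6
finger_force: 0.0
time: 3.27
tool_pos: [507.0, -40.3, 142.2]
tcp_rot: [3.142, 0.0, -3.005]
contact_force: [0.3, 0.3, 0.0]
grip_width: 43.1
finger_force: 0.0
```

View pics/grip.png

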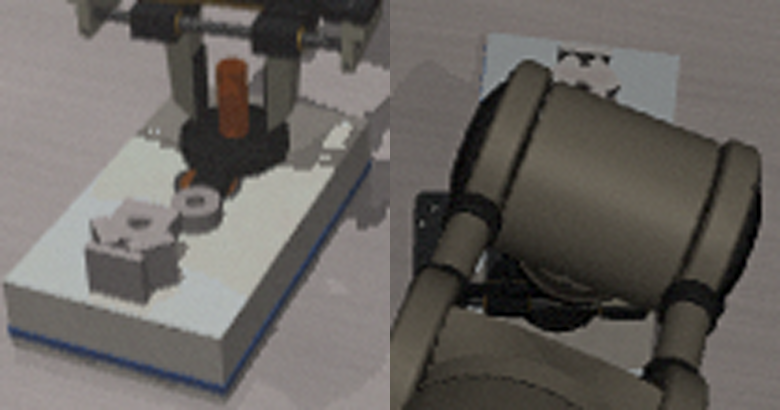

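In the scene crop the orange knob at (232,100) stands between the closing fingers at (190,90) and (280,95), and the ring is clear at (195,205). The arm hides it from the top view. I keep closing.

```bash

python3 -m creep '0 0 0 0 0 0 0;0 0 0 0 0 0 0;0 0 0 0 0 0 0;0 0 0 0 0 0 0;0 0 0 0 0 0 0;0 0 0 0 0 0 0'
```

```text
time: 3.87
tool_pos: [507.0, -40.3, 142.2]
tcp_rot: [3.142, 0.0, -3.005]
contact_force: [0.2, -1.3, 0.5]
grip_width: 19.7
finger_force: 30.0
```

```bash

python3 -m creep '0.005 0 0 0 0 -0.017 0;0.005 0 0 0 0 -0.017 0;0.005 0 0 0 0 -0.017 0;0.005 0 0 0 0 -0.017 0;0.005 0 0 0 0 -0.017 0;0.005 -0.001 0 0 0 -0.017 0;0 0 0 0 0 0 0;0 0 0 0 0 0 0'
python3 - <<'E'
from h import *
im=viewer.capture('scene');cv2.imwrite('pics/s2f.png',im[:,:,::-1])
cv2.imwrite('pics/s2.png',cv2.resize(im[195:265,190:270],(800,600),interpolation=cv2.INTER_CUBIC)[:,:,::-1])
E
```

```text
time: 4.53
tool_pos: [537.8, -41.4, 142.2]
tcp_rot: [-3.141, 0.001, -3.107]
contact_force: [-0.1, 0.5, 1.0]
grip_width: 19.5
finger_force: 30.0
```

View pics/s2.png

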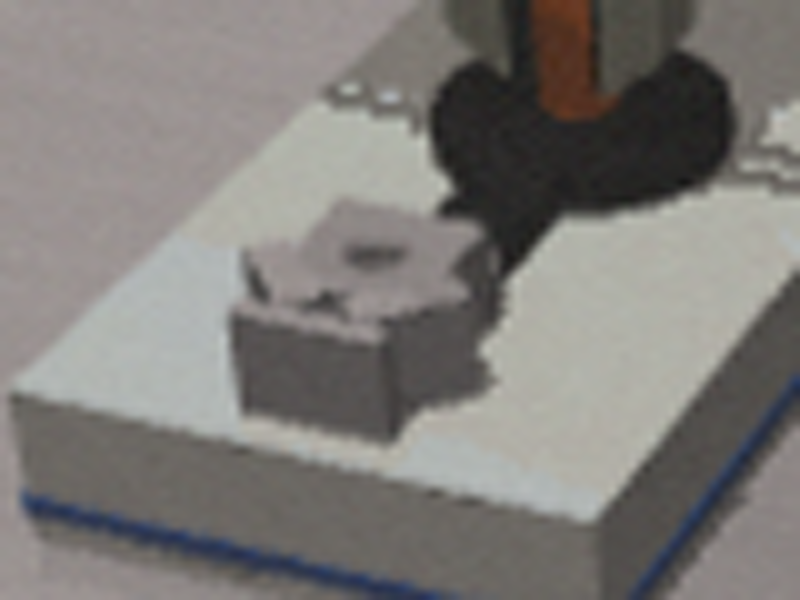

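The ring has passed under the bracket and is hidden from this view. The arm runs straight into the gap at (480,240) and the bracket hole is at (372,257). Now I feel forward in small steps.

```bash
python3 -c "
from h import *
print(onz('scene',(227.2,225.0),82))"
python3 -m creep '0.003 0 0 0 0 0 0;0.003 0 0 0 0 0 0;0.002 0 0 0 0 0 0;0 0 0 0 0 0 0'
python3 -m creep '0.002 0 0 0 0 0 0;0 0 0 0 0 0 0'
python3 -m creep '0.0015 0 0 0 0 0 0;0 0 0 0 0 0 0'
python3 -m creep '0.001 0 0 0 0 0 0;0 0 0 0 0 0 0'
```

```text
[639.93724688 -36.1809259   82.        ]
time: 4.92
tool_pos: [545.5, -41.3, 142.2]
tcp_rot: [3.142, 0.001, -3.107]
contact_force: [0.5, 0.6, -0.9]
grip_width: 19.7
finger_force: 30.0
time: 5.08
tool_pos: [547.3, -41.3, 142.2]
tcp_rot: [3.141, 0.0, -3.107]
contact_force: [0.2, -0.4, 0.4]
grip_width: 19.4
finger_force: 30.0
time: 5.25
tool_pos: [548.7, -41.3, 142.2]
tcp_rot: [3.141, 0.0, -3.107]
contact_force: [-0.4, 0.4, -0.1]
grip_width: 19.6
finger_force: 30.0
time: 5.42
tool_pos: [549.6, -41.3, 142.2]
tcp_rot: [3.141, 0.0, -3.107]
contact_force: [-0.7, -0.5, 0.2]
grip_width: 19.2
finger_force: 30.0
```

```bash

for i in 1; do python3 -m creep '0.001 0 0 0 0 0 0;0.001 0 0 0 0 0 0;0.001 0 0 0 0 0 0;0 0 0 0 0 0 0'|grep -v tcp_rot
python3 -m creep '0.001 0 0 0 0 0 0;0 0 0 0 0 0 0'|grep -E 'pos|contact'
python3 -m creep '0.001 0 0 0 0 0 0;0 0 0 0 0 0 0'|grep -E 'pos|contact'; done
```

```text
time: 5.75
tool_pos: [552.8, -41.3, 142.2]
contact_force: [-0.5, -0.1, 0.1]
grip_width: 19.3
finger_force: 30.0
tool_pos: [553.7, -41.3, 142.2]
contact_force: [0.2, -0.6, -0.8]
tool_pos: [554.7, -41.3, 142.2]
contact_force: [-1.4, -0.1, -0.6]
```

```bash

python3 -m creep '0.0007 0 0 0 0 0 0;0 0 0 0 0 0 0'|grep -E 'pos|contact'
python3 -m creep '0.0007 0 0 0 0 0 0;0 0 0 0 0 0 0'|grep -E 'pos|contact'
```

```text
tool_pos: [555.3, -41.3, 142.2]
contact_force: [-0.3, -0.7, -0.3]
tool_pos: [556.0, -41.3, 142.2]
contact_force: [-0.3, 0.2, -0.2]
```

```bash
python3 -c "
from h import *
print(readout.get_obs())"
```

```text
{'time': 6.4167, 'joint_positions': array([-2.11569858e-01,  5.60214927e-01,  1.62530978e+00,  1.59594526e-04,
        9.55958213e-01, -1.81665582e+00]), 'dq': array([ 0.00029276, -0.00101616,  0.00282585, -0.00032454, -0.00097492,
        0.0010168 ]), 'tau': array([ 4.83720261e-02, -4.94939303e+01, -2.02087426e+01, -1.98473496e-02,
       -1.30539271e-01, -5.81501998e-03]), 'tool_pos': array([556.03048355, -41.25048395, 142.22525687]), 'tcp_rot': array([ 3.14149290e+00,  1.38159599e-04, -3.10739508e+00]), 'contact_force': array([-0.26341309,  0.18422154, -0.2471869 ]), 'moment': array([ 0.0402533 ,  0.08320737, -0.02780362]), 'finger_force': 30.00005543231964, 'grip_width': 19.068748872684004}
```

```bash

python3 -m creep '0.0008 0 0 0 0 0 0;0 0 0 0 0 0 0'|grep -E 'pos|contact'
python3 -m creep '0.0008 0 0 0 0 0 0;0 0 0 0 0 0 0'|grep -E 'pos|contact'
python3 -m creep '0.0007 0 0 0 0 0 0;0 0 0 0 0 0 0'|grep -E 'pos|contact'
```

```text
tool_pos: [556.9, -41.3, 142.2]
contact_force: [0.1, -0.3, 0.2]
tool_pos: [557.4, -41.3, 142.2]
contact_force: [-2.3, 0.7, 0.3]
tool_pos: [557.5, -41.3, 142.2]
contact_force: [-4.9, -1.1, 3.2]
```

```bash

python3 -m creep '0.0005 0 0 0 0 0 0;0 0 0 0 0 0 0'
python3 -c "
from h import *
print(readout.get_obs()['moment'])"
```

```text
time: 7.08
tool_pos: [557.6, -41.3, 142.2]
tcp_rot: [3.141, -0.003, -3.107]
contact_force: [-7.7, -0.3, 4.1]
grip_width: 19.5
finger_force: 30.0
[-0.10069154  1.01330081 -0.0080366 ]
```

Contact is at x ≈ 557.5 with no side force and no yaw moment, so the ring touches both cheeks. The ring axis is ≈(637.5,-38.5), which agrees with the camera. I ease off, release, and go to the pin.

```bash

python3 -m creep '-0.0012 0 0 0 0 0 0;0 0 0 0 0 0 0'|grep -E 'pos|contact'
python3 -m creep '0 0 0 0 0 0 100;0 0 0 0 0 0 100;0 0 0 0 0 0 100;0 0 0 0 0 0 100'|grep -E 'pos|contact|width'
python3 -m creep '0 0 0.02 0 0 0 100;0 0 0.03 0 0 0 100;0 0 0.03 0 0 0 100;0 0 0.03 0 0 0 100;0 0 0.02 0 0 0 100;0 0 0.01 0 0 0 100'|grep -E 'pos|contact|width'
python3 -m creep '-0.009 0.033 0 0 0 0 100;-0.009 0.033 0 0 0 0 100;-0.009 0.033 0 0 0 0 100;-0.009 0.033 0 0 0 0 100;-0.009 0.033 0 0 0 0 100;-0.009 0.033 0 0 0 0 100;-0.009 0.033 0 0 0 0 100;-0.009 0.033 0 0 0 0 100'|grep -E 'pos|contact|width'
python3 -m creep '-0.009 0.033 0 0 0 0 100;-0.009 0.033 0 0 0 0 100;0 0.005 0 0 0 0 100;0 0 0 0 0 0 100;0 0 0 0 0 0 100'
python3 - <<'E'
from h import *
im=viewer.capture('scene');t=viewer.capture('top');cv2.imwrite('pics/s3f.png',im[:,:,::-1]);cv2.imwrite('pics/t3f.png',t[:,:,::-1])
o=np.hstack([cv2.resize(im[170:260,185:300],(400,313),interpolation=cv2.INTER_CUBIC),cv2.resize(t[175:280,270:345],(224,313),interpolation=cv2.INTER_CUBIC)])
cv2.imwrite('pics/v3.png',o[:,:,::-1])
g=t.astype(int).sum(2);print(g[186:202,302:320]//10)
E
```

```text
tool_pos: [557.4, -41.3, 142.2]
contact_force: [-2.6, -0.4, 0.9]
tool_pos: [557.9, -41.3, 142.3]
contact_force: [0.1, -0.8, -0.6]
grip_width: 41.7
tool_pos: [558.5, -41.4, 285.6]
contact_force: [1.0, -0.2, -0.7]
grip_width: 81.4
tool_pos: [484.7, 224.2, 281.4]
contact_force: [1.4, 0.8, -0.7]
grip_width: 91.7
time: 9.17
tool_pos: [467.4, 293.5, 281.5]
tcp_rot: [-3.141, -0.001, -3.106]
contact_force: [-0.1, 0.5, 0.1]
grip_width: 91.6
finger_force: 0.0
[[39 39 41 24 37 38 38 39 39 20  8 22 37 39 39 24  7 39]
 [39 40 39 38 38 38 38 38 39 22 17 22 38 38 38 38 31 40]
 [39 37 37 37 37 37 37 37 37 37 38 38 38 38 38 37 38 39]
 [38 38 37 37 37 36 36 37 36 37 37 36 36 36 37 36 37 37]
 [37 38 38 38 37 36 36 37 36 37 36 36 36 36 36 36 36 38]
 [15 38 39 38 37 38 38 38 32 31 33 37 36 36 35 36 36 37]
 [ 7 17 16 36 38 38 39 33 18 17 20 30 37 38 37 37 37 38]
 [10  7 14 37 37 38 36 19 13 12  8 15 31 37 38 38 38 39]
 [15  7 21 38 37 38 33 18  9 13 11 16 31 38 37 38 25 17]
 [24 20 26 37 37 38 36 18  4  5  7 22 33 37 37 38 19  8]
 [24 23 30 38 39 38 39 34 17  6 14 32 37 36 37 38 18 17]
 [25 23 29 38 38 38 38 39 37 36 38 38 38 38 37 39 31 28]
 [41 32 38 39 38 38 38 38 39 37 39 37 37 38 37 39 29 27]
 [41 23 38 40 40 39 39 38 37 38 38 38 37 37 37 38 28 27]
 [41 22 17 24 25 32 33 39 40 41 40 40 39 39 38 38 27 38]
 [41 22 15 11 10 11 11 12 11 18 18 24 24 32 31 39 40 39]]
```

View pics/v3.png

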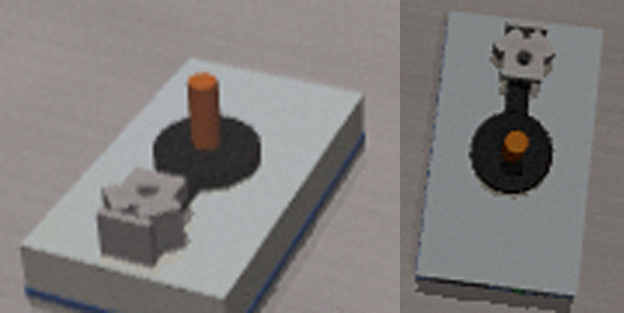

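The cover is fitted: the arm runs into the bracket at (515,95) in the right crop and the plate covers the well. Now I descend on the pin and close.

```bash

python3 -m creep '0 0 -0.03 0 0 0 70;0 0 -0.03 0 0 0 70;0 0 -0.03 0 0 0 70;0 0 -0.03 0 0 0 70;0 0 -0.015 0 0 0 60;0 0 -0.006 0 0 0 60;0 0 0 0 0 0 60;0 0 0 0 0 0 60'|grep -E 'pos|contact|width'
python3 -m creep '0 0 0 0 0 0 0;0 0 0 0 0 0 0;0 0 0 0 0 0 0;0 0 0 0 0 0 0;0 0 0 0 0 0 0;0 0 0 0 0 0 0;0 0 0 0 0 0 0;0 0 0 0 0 0 0'|grep -E 'pos|contact|width'
python3 -m creep '0 0 0 0 0 0 0;0 0 0 0 0 0 0;0 0 0 0 0 0 0'
```

```text
tool_pos: [468.3, 293.2, 142.0]
contact_force: [0.0, -0.1, -0.8]
grip_width: 55.6
tool_pos: [467.5, 293.8, 141.4]
contact_force: [-0.6, 0.6, 1.7]
grip_width: 15.4
time: 10.85
tool_pos: [467.5, 293.8, 141.4]
tcp_rot: [3.141, 0.0, -3.107]
contact_force: [-0.7, 0.3, 2.7]
grip_width: 15.1
finger_force: 30.0
```

```bash

python3 -m creep '0 0 0.01 0 0 0 0;0 0 0.02 0 0 0 0;0 0 0.02 0 0 0 0;0 0 0.025 0 0 0 0;0 0 0.025 0 0 0 0;0 0 0 0 0 0 0'|grep -E 'pos|contact|width'
python3 -m creep '0.01 -0.0196 0 0 0 0 0;0.016 -0.0313 0 0 0 0 0;0.016 -0.0313 0 0 0 0 0;0.016 -0.0313 0 0 0 0 0;0.016 -0.0313 0 0 0 0 0;0.016 -0.0313 0 0 0 0 0;0.016 -0.0313 0 0 0 0 0;0.016 -0.0313 0 0 0 0 0'|grep -E 'pos|contact|width'
python3 -m creep '0.016 -0.0313 0 0 0 0 0;0.016 -0.0313 0 0 0 0 0;0.01 -0.02 0 0 0 0 0;0.005 -0.01 0 0 0 0 0;0.001 -0.0014 0 0 0 0 0;0 0 0 0 0 0 0;0 0 0 0 0 0 0'
```

```text
tool_pos: [469.3, 294.6, 246.7]
contact_force: [1.1, 1.0, -0.4]
grip_width: 15.4
tool_pos: [589.8, 53.4, 240.9]
contact_force: [0.3, 1.0, -1.0]
grip_width: 15.3
time: 12.6
tool_pos: [636.9, -37.5, 241.1]
tcp_rot: [3.141, -0.001, -3.106]
contact_force: [0.5, 0.4, -0.9]
grip_width: 15.7
finger_force: 30.0
```

```bash

python3 -m creep '0.0006 -0.001 -0.006 0 0 0 0;0 0 -0.006 0 0 0 0;0 0 0 0 0 0 0;0 0 0 0 0 0 0'|grep -E 'pos|contact|width'
python3 - <<'E'
from h import *
im=viewer.capture('scene');cv2.imwrite('pics/s4f.png',im[:,:,::-1])
cv2.imwrite('pics/s4.png',cv2.resize(im[185:255,195:265],(600,600),interpolation=cv2.INTER_CUBIC)[:,:,::-1])
for z in (82,95,100,150): print(z,proj('scene',[637.5,-38.5,z]))
E
```

```text
tool_pos: [637.7, -39.2, 228.5]
contact_force: [0.5, -0.3, -0.7]
grip_width: 15.2
82 (np.float64(226.80717738683185), np.float64(224.11741609732718))
95 (np.float64(226.3289881780682), np.float64(219.20199838206113))
100 (np.float64(226.14280366416483), np.float64(217.28816460836555))
150 (np.float64(224.20839657522112), np.float64(197.4039457693137))
```

View pics/s4.png

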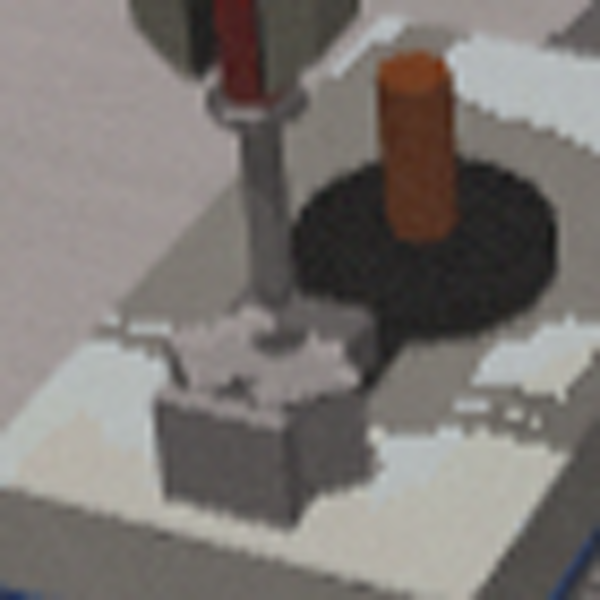

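The tip at crop (270,306) hangs just above the hole at (278,340). Its column offset is about 0.4 px, under 1 mm. I make a small correction and lower gently.

```bash

python3 -m creep '-0.0003 0.0007 -0.005 0 0 0 0;0 0 -0.003 0 0 0 0;0 0 0 0 0 0 0'|grep -E 'pos|contact|width'
python3 -m creep '0 0 -0.002 0 0 0 0;0 0 0 0 0 0 0'|grep -E 'pos|contact'
python3 -m creep '0 0 -0.0015 0 0 0 0;0 0 0 0 0 0 0'|grep -E 'pos|contact'
python3 -m creep '0 0 -0.0015 0 0 0 0;0 0 0 0 0 0 0'|grep -E 'pos|contact'
```

```text
tool_pos: [637.5, -39.1, 220.3]
contact_force: [-0.6, -0.4, -1.0]
grip_width: 15.4
tool_pos: [637.7, -39.3, 218.9]
contact_force: [-0.6, 0.4, -0.5]
tool_pos: [637.8, -39.3, 217.6]
contact_force: [-0.5, 0.2, -0.9]
tool_pos: [637.7, -39.3, 216.0]
contact_force: [-0.3, 0.7, -1.3]
```

```bash

python3 -m creep '0 0.0004 -0.0015 0 0 0 0;0 0 0 0 0 0 0'|grep -E 'pos|contact'
python3 -m creep '0 0 -0.0015 0 0 0 0;0 0 0 0 0 0 0'|grep -E 'pos|contact'
python3 -m creep '0 0 -0.0015 0 0 0 0;0 0 0 0 0 0 0'|grep -E 'pos|contact'
```

```text
tool_pos: [637.7, -38.8, 214.4]
contact_force: [0.3, -0.4, 0.1]
tool_pos: [637.7, -38.8, 213.0]
contact_force: [-0.8, 0.4, -0.7]
tool_pos: [637.6, -38.9, 211.4]
contact_force: [0.0, -1.0, -0.7]
```

Tip at about 76 mm with no contact force, so it is in the fixed knuckle. I go on in small steps towards the ring top at 64.

```bash

python3 -m creep '0 0 -0.002 0 0 0 0;0 0 0 0 0 0 0'|grep -E 'pos|contact'
python3 -m creep '0 0 -0.002 0 0 0 0;0 0 0 0 0 0 0'|grep -E 'pos|contact'
python3 -m creep '0 0 -0.002 0 0 0 0;0 0 0 0 0 0 0'|grep -E 'pos|contact'
```

```text
tool_pos: [637.6, -38.9, 209.3]
contact_force: [-0.5, -0.5, -1.3]
tool_pos: [637.6, -38.9, 207.3]
contact_force: [-0.5, -1.0, -1.1]
tool_pos: [637.7, -38.9, 205.3]
contact_force: [-0.8, -1.0, -0.5]
```

```bash

python3 -m creep '0 0 -0.002 0 0 0 0;0 0 0 0 0 0 0'|grep -E 'pos|contact'
python3 -m creep '0 0 -0.0015 0 0 0 0;0 0 0 0 0 0 0'|grep -E 'pos|contact'
python3 -m creep '0 0 -0.0015 0 0 0 0;0 0 0 0 0 0 0'|grep -E 'pos|contact'
```

```text
tool_pos: [637.7, -38.9, 203.3]
contact_force: [-0.8, -1.7, -0.5]
tool_pos: [637.7, -38.9, 202.0]
contact_force: [-1.5, -1.6, -1.5]
tool_pos: [637.7, -38.9, 200.5]
contact_force: [-0.9, 0.0, -1.7]
```

```bash

python3 -m creep '0 0 -0.0015 0 0 0 0;0 0 0 0 0 0 0'|grep -E 'pos|contact'
python3 -m creep '0 0 -0.0015 0 0 0 0;0 0 0 0 0 0 0'|grep -E 'pos|contact'
python3 -m creep '0 0 -0.0015 0 0 0 0;0 0 0 0 0 0 0'|grep -E 'pos|contact'
```

```text
tool_pos: [637.7, -38.9, 199.0]
contact_force: [-1.9, -1.5, -0.8]
tool_pos: [637.7, -38.9, 197.5]
contact_force: [-1.4, -1.3, -1.0]
tool_pos: [637.7, -38.9, 196.0]
contact_force: [-1.6, -1.6, -0.6]
```

```bash

python3 -m creep '0 0 -0.002 0 0 0 0;0 0 0 0 0 0 0'|grep -E 'pos|contact'
python3 -m creep '0 0 -0.002 0 0 0 0;0 0 0 0 0 0 0'|grep -E 'pos|contact'
python3 -m creep '0 0 -0.002 0 0 0 0;0 0 0 0 0 0 0'|grep -E 'pos|contact'
```

```text
tool_pos: [637.7, -38.9, 193.8]
contact_force: [-1.4, -1.6, -0.7]
tool_pos: [637.7, -38.9, 191.8]
contact_force: [-2.0, -2.0, -0.8]
tool_pos: [637.7, -38.9, 189.8]
contact_force: [-2.4, -1.8, -0.3]
```

The tip is inside the ring with about 3 N of side force, so I relieve that before the foot hole at 50 mm.

```bash

python3 -m creep '-0.0004 -0.0003 -0.001 0 0 0 0;0 0 0 0 0 0 0'|grep -E 'pos|contact'
python3 -m creep '0 0 -0.0015 0 0 0 0;0 0 0 0 0 0 0'|grep -E 'pos|contact'
python3 -m creep '0 0 -0.0015 0 0 0 0;0 0 0 0 0 0 0'|grep -E 'pos|contact'
```

```text
tool_pos: [637.5, -39.1, 189.0]
contact_force: [-1.0, -1.6, -1.3]
tool_pos: [637.5, -39.0, 187.5]
contact_force: [-0.3, -0.6, -1.0]
tool_pos: [637.5, -39.1, 186.0]
contact_force: [-0.6, -1.1, -0.7]
```

```bash

python3 -m creep '0 0 -0.0015 0 0 0 0;0 0 0 0 0 0 0'|grep -E 'pos|contact'
python3 -m creep '0 0 -0.0015 0 0 0 0;0 0 0 0 0 0 0'|grep -E 'pos|contact'
python3 -m creep '0 0 -0.0015 0 0 0 0;0 0 0 0 0 0 0'|grep -E 'pos|contact'
```

```text
tool_pos: [637.5, -39.1, 184.5]
contact_force: [0.1, 0.5, -0.8]
tool_pos: [637.5, -39.1, 183.0]
contact_force: [-0.2, -0.4, -1.3]
tool_pos: [637.4, -39.1, 181.5]
contact_force: [0.4, -0.1, -1.1]
```

```bash

python3 -m creep '0 0 -0.002 0 0 0 0;0 0 -0.002 0 0 0 0;0 0 -0.002 0 0 0 0;0 0 0 0 0 0 0'|grep -E 'pos|contact'
python3 -m creep '0 0 -0.0015 0 0 0 0;0 0 0 0 0 0 0'|grep -E 'pos|contact'
python3 -m creep '0 0 -0.0015 0 0 0 0;0 0 0 0 0 0 0'|grep -E 'pos|contact'
python3 -m creep '0 0 -0.0015 0 0 0 0;0 0 0 0 0 0 0'|grep -E 'pos|contact'
```

```text
tool_pos: [637.3, -39.1, 175.1]
contact_force: [-0.2, -0.2, -1.8]
tool_pos: [637.4, -39.1, 173.9]
contact_force: [-0.4, -0.6, -1.1]
tool_pos: [637.4, -39.1, 172.5]
contact_force: [-0.0, 0.2, -1.0]
tool_pos: [637.4, -39.2, 171.1]
contact_force: [-0.4, 0.3, -1.6]
```

```bash

python3 -m creep '0 0 -0.001 0 0 0 0;0 0 0 0 0 0 0'|grep -E 'pos|contact|width'
python3 -m creep '0 0 -0.001 0 0 0 0;0 0 0 0 0 0 0'|grep -E 'pos|contact'
python3 -m creep '0 0 -0.001 0 0 0 0;0 0 0 0 0 0 0'|grep -E 'pos|contact'
```

```text
tool_pos: [637.5, -39.2, 170.2]
contact_force: [-1.3, -0.5, -0.4]
grip_width: 15.2
tool_pos: [637.5, -39.2, 169.4]
contact_force: [0.1, -0.6, 1.4]
tool_pos: [637.5, -39.2, 168.7]
contact_force: [-0.5, 0.0, 3.2]
```

Catch met at the expected height. I push on in 1 mm steps.

```bash

python3 -m creep '0 0 -0.001 0 0 0 0;0 0 0 0 0 0 0'|grep -E 'pos|contact'
python3 -m creep '0 0 -0.001 0 0 0 0;0 0 0 0 0 0 0'|grep -E 'pos|contact'
python3 -m creep '0 0 -0.001 0 0 0 0;0 0 0 0 0 0 0'|grep -E 'pos|contact'
```

```text
tool_pos: [637.5, -39.2, 167.7]
contact_force: [-1.8, -0.0, 3.6]
tool_pos: [637.5, -39.2, 166.3]
contact_force: [-0.6, -0.8, 1.6]
tool_pos: [637.5, -39.2, 165.1]
contact_force: [-1.1, -1.0, 1.1]
```

```bash

python3 -m creep '0 0 -0.001 0 0 0 0;0 0 0 0 0 0 0'|grep -E 'pos|contact'
python3 -m creep '0 0 -0.001 0 0 0 0;0 0 0 0 0 0 0'|grep -E 'pos|contact'
python3 -m creep '0 0 -0.001 0 0 0 0;0 0 0 0 0 0 0'|grep -E 'pos|contact'
```

```text
tool_pos: [637.5, -39.2, 164.0]
contact_force: [-1.2, -0.6, 1.2]
tool_pos: [637.4, -39.2, 162.9]
contact_force: [-1.0, -0.3, 0.5]
tool_pos: [637.4, -39.2, 161.9]
contact_force: [-0.4, -0.8, 0.0]
```

```bash

python3 -m creep '0 0 -0.001 0 0 0 0;0 0 0 0 0 0 0'|grep -E 'pos|contact'
python3 -m creep '0 0 -0.0008 0 0 0 0;0 0 0 0 0 0 0'|grep -E 'pos|contact'
```

```text
tool_pos: [637.4, -39.2, 161.0]
contact_force: [0.5, -0.7, -0.6]
tool_pos: [637.4, -39.2, 160.3]
contact_force: [-0.7, 0.4, 1.7]
```

```bash

python3 -m creep '0 0 -0.0006 0 0 0 0;0 0 0 0 0 0 0'|grep -E 'pos|contact'
python3 -m creep '0 0 -0.0005 0 0 0 0;0 0 0 0 0 0 0'|grep -E 'pos|contact'
```

```text
tool_pos: [637.5, -39.2, 159.9]
contact_force: [-0.4, -1.4, 3.3]
tool_pos: [637.5, -39.2, 159.4]
contact_force: [0.5, -0.9, 3.1]
```

```bash

python3 -m creep '0 0 -0.0006 0 0 0 0;0 0 0 0 0 0 0'|grep -E 'pos|contact'
python3 -m creep '0 0 -0.0006 0 0 0 0;0 0 0 0 0 0 0'|grep -E 'pos|contact'
```

```text
tool_pos: [637.5, -39.2, 159.3]
contact_force: [-2.4, -0.7, 6.9]
tool_pos: [637.5, -39.2, 159.3]
contact_force: [-4.4, -0.8, 9.0]
```

```bash

python3 -m creep '0 0 -0.0005 0 0 0 0;0 0 0 0 0 0 0'|grep -E 'pos|contact'
python3 -m creep '0 0 -0.0005 0 0 0 0;0 0 0 0 0 0 0'|grep -E 'pos|contact'
```

```text
tool_pos: [637.5, -39.2, 159.3]
contact_force: [-3.7, 0.6, 12.2]
tool_pos: [637.5, -39.2, 159.3]
contact_force: [-5.4, -0.4, 15.4]
```

It stops hard at TCP z 159.3, against 159.4 predicted for home. I ease off, release, and rise clear.

```bash

python3 -m creep '0 0 0.001 0 0 0 0;0 0 0.001 0 0 0 0;0 0 0 0 0 0 0'|grep -E 'pos|contact'
python3 -m creep '0 0 0 0 0 0 100;0 0 0 0 0 0 100;0 0 0 0 0 0 100;0 0 0 0 0 0 100;0 0 0 0 0 0 100;0 0 0 0 0 0 100'|grep -E 'pos|contact|width'
python3 -m creep '0 0 0.02 0 0 0 100;0 0 0.03 0 0 0 100;0 0 0.03 0 0 0 100;0 0 0.03 0 0 0 100;0 0 0 0 0 0 100'|grep pos
python3 -m creep '-0.005 0.035 0 0 0 0 100;-0.005 0.035 0 0 0 0 100;-0.005 0.035 0 0 0 0 100;-0.005 0.035 0 0 0 0 100;-0.005 0.035 0 0 0 0 100;-0.005 0.035 0 0 0 0 100;0 0 0 0 0 0 100;0 0 0 0 0 0 100'
python3 - <<'E'
from h import *
im=viewer.capture('scene');t=viewer.capture('top')
o=np.hstack([cv2.resize(im[150:260,185:300],(400,383),interpolation=cv2.INTER_CUBIC),cv2.resize(t[170:280,270:345],(261,383),interpolation=cv2.INTER_CUBIC)])
cv2.imwrite('pics/v5.png',o[:,:,::-1])
E
```

```text
tool_pos: [637.4, -39.2, 159.4]
contact_force: [-1.3, -1.5, 5.5]
tool_pos: [637.4, -39.1, 158.9]
contact_force: [0.2, -0.0, 0.1]
grip_width: 51.0
tool_pos: [639.5, -39.4, 276.2]
time: 22.73
tool_pos: [606.8, 172.8, 268.7]
tcp_rot: [-3.142, -0.0, -3.104]
contact_force: [0.1, -1.0, -0.2]
grip_width: 91.9
finger_force: 0.0
```

View pics/v5.png

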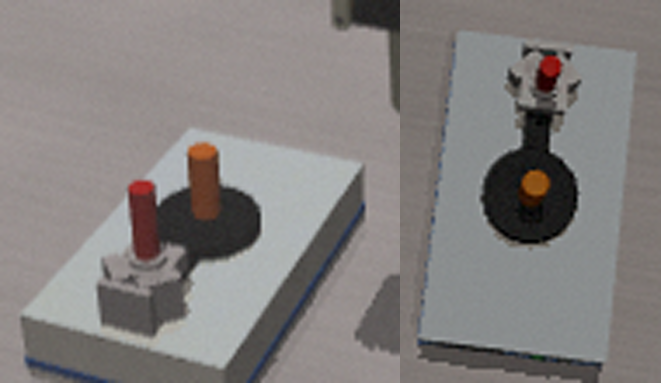

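The pin stands upright at (145,220) with its flange flush on the knuckle, and the cover lies flat over the well. I hand in.

```bash
python3 -c "
from plant import order
print(order.close_job())"
```

```text
the job is handed in; nothing more can be done
None
```

The job is handed in at about 23 s, with no verdict returned: the cover is in the bracket over the well, the pin is pressed past the catch until it stopped hard at the expected home height (about 15 N peak), and the arm is clear.

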